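# Fetch the toothpicks from behind the spice jar

## Task

The little glass of toothpicks is stuck at the back of the spice rack, behind a spice jar. Take out the jar that stands right in front of it and set it aside on the cabinet top, then lift out the toothpick glass and stand it in the middle of the round cork mat, always keeping it upright. When the glass is on the mat, put the jar back upright where it stood, and leave the other things in the rack as they are.

Things in the scene. Friction and masses are not known exactly. Their poses are not given: they have to be found in the camera images.
- toothpicks_mid (a point): The little glass of toothpicks: round, clear, straight-sided, 37 mm in diameter, 56 mm tall, its picks reaching 68 mm; 45 g. Point: on its axis, 34 mm above its underside; z runs up the axis. It stands in the back of a lane, 57 mm (axis to axis) behind the front jar, hardly above the lane's walls; with the jar away, both sides along the lane are free (some 49 mm behind it).
- front_jar_mid (a point): Glass spice jar with a screw cap, round, 44 mm in diameter (cap 45 mm), 105 mm tall. Point: its centre, half-way up, 52 mm above its underside; z runs up its axis. This is the jar in front of the toothpick glass, in the same lane; about 110 g. Its upper half stands above the lane's walls. Only 16 mm separate the two.
- rack: Fixed wooden rack, 172 mm deep (its x, away from the robot) by 254 mm wide (y). Origin: centre of its underside. Floor 6 mm thick. Upright walls 8 mm thick at y = -123, -41, 41, 123 mm, tops 52 mm above the cabinet top, make three lanes along x, 74 mm wide. Low end lips rise to 19 mm. Jars start about 45 mm in front of the origin, things behind them about 12 mm behind it. Which lane holds what varies.
- mat_top (a point): Round cork mat, 110 mm in diameter, 6 mm thick, fixed, on the cabinet top to the right of the rack. Point: centre of its upper face. The cabinet top in front of the rack (from its front lip to about 340 mm from the robot's base) is free.
- jar_b_mid (a point): Glass spice jar with a screw cap, round, 44 mm in diameter (cap 45 mm), 105 mm tall. Point: its centre, half-way up, 52 mm above its underside; z runs up its axis. A bystander, in the front of another lane.
- jar_c_mid (a point): Glass spice jar with a screw cap, round, 44 mm in diameter (cap 45 mm), 105 mm tall. Point: its centre, half-way up, 52 mm above its underside; z runs up its axis. A bystander, in the front of another lane.
- shot_glass_mid (a point): Empty clear shot glass, 46 mm in diameter at the rim, 59 mm tall. Point: on its axis, half-way up. A bystander, behind jar_b.
Mind the look-alikes: they are no part of the job. Leave any green or yellow look-alike of the part that bears front_jar_mid alone. Leave any red look-alike of the part that bears toothpicks_mid alone.

How it is judged:
By the outcome, as a careful person would: the job done as asked, in the order asked, and still so for the second after the job is handed in, with the robot touching nothing.
It also fails if it takes over 72 s, if anything falls off the work surface, if the arm or the gripper's body presses on something with over 40 N, if the wrist force passes 120 N, or if a joint passes its speed limit or range.

## Robot

A 6-joint arm with a two-finger parallel gripper is mounted at the origin on a cart in front of the work surface, level with it; the furniture and walls round the work are solid. World frame = base frame: x ahead of the robot, y to its left, z up, the work surface at z = 0. Lengths are in m, angles in rad, forces in N, time in s.
With the tool pointing down it reaches from about 0.3 to 0.875 m from the base axis. Payload 6.4 kg.
Tool frame: the origin (TCP) lies between the finger pads; the fingertips stand 25 mm ahead of it and the grasp point (between the pads) lies 6 mm ahead of it; z points along the fingers, y is the line along which they close (so a half turn about z gives the same grasp; the last joint's range is limited). The gripper opens to 88 mm and grips with 3 to 60 N. Pads are 18 mm wide; open, the fingers measure 123 mm over their backs; the gripper's body (75 mm by 187 mm) begins 45 mm behind the grasp point.
Start: joints at [1.066, 0.181, 1.607, -0, 1.354, -0.206], TCP at [0.169, 0.55, 0.264] pointing down, gripper open.
Joint ranges: [-2.99, 2.99], [-0.89, 2.07], [0.3, 2.58], [-1.14, 4.28], [0, 2.63], [-3.12, 3.12]. Speed limits (rad/s): [2.57, 2.57, 3.01, 3.14, 3.14, 3.14].

## Interface

Orientations are given as a rotation vector (axis times angle).
In Python, from cell import robot gives the robot as it stands. Calls block until the motion is done:
- robot.goto(position, orientation): joint-space move of the TCP to a pose.
- robot.line_to(position, rotation=None, feed=0.15): straight line of the TCP; rotation=None keeps the orientation; feed is the mean speed in m/s.
- robot.goto_joints(angles): joint-space move.
- robot.set_gripper(opening, force=None): opening from 0.0 (shut) to 1.0 (fully open); force is the grip in N (None keeps the last); returns when the fingers have stopped.
- robot.pause(seconds).
- robot.inverse_kinematics(position, orientation): joint angles nearest the present ones, or None.
- robot.read_state(): the state.
- robot.read_camera(name): name is "side" or "top"; returns (picture, depth): 384x512x3 uint8, red, green, blue; 384x512 float32, m along the optical axis (not along the pixel's ray), 0 where there is no reading.
- robot.calibration(name): a dict with "K" (3x3 intrinsics, pixels), "R" (3x3) and "t" (3): a world point X has camera coordinates R X + t. Camera axes: x right, y down, z forward; pixel columns grow to the right and rows downward; lengths in m; the calibration is good to about 2 mm. A picture is of the moment at which its call begins. calibration takes no time and is no camera call.
A pose or a line that the arm cannot do raises robot.MotionError and nothing moves.
- robot.finish_job(): hands the job in; it is judged then, once.
Trained networks look in the newest picture that a camera, given by its name, has taken for a name from the list of things; names that differ only in an ending like _2 or _b are one class to them, and where a whole thing is asked for, a point or a joint stands for the part that bears it (a point fixed in the world has none). Each returns a list of dicts, best first, with "confidence" (0 to 1); they miss things now and then, are a little off and sometimes report something else, mostly with a low value. They report only what shows in the picture. A call takes as long as a camera call. They do not tell look-alikes from the thing itself.
- robot.look_for(camera, name): "location" ([x, y, z] in m, in world coordinates, good to about 4 mm: the middle of the surface that is visible of it).
- robot.cut_out(camera, name): "pixels" (384x512 bool, what is visible of it).
- robot.mark_of(camera, name): "location" ([x, y, z] in m, in world coordinates, good to about 4 mm: a listed point, or the origin of a listed thing).
The state is a dict: "t": time; "joint_positions": joint angles; "joint_velocities": joint speeds; "joint_efforts": joint torques, N m; "tool_pos": TCP position; "orientation": TCP orientation; "contact_force": force on the tool from outside, world axes, zero at the start; "wrist_torque": the same for the moment, N m; "gripper_width": opening from 0.0 (shut) to 1.0 (fully open); "gripper_force": force on a finger pad.
Only numpy, scipy, OpenCV 4.12 (cv2) and the standard library are available. Lean on these libraries where they do the work, as an engineer would, in place of code of your own. Each camera call takes 0.05 s, during which the arm holds its last target. There are 200 camera calls.

## Working session

There is one attempt and no reset: what is moved stays moved. The work goes in short steps, each a Python script; the robot and the scene stay as the last script left them, time stands still between calls to the robot, and variables do not carry over. Pictures are saved under pics/ and viewed, at most 10 in all, crops included, and the job is handed in when it is done.

```bash
mkdir -p pics; ls
python3 - <<'E'
from cell import robot
import cv2,numpy as np
for c in ("top","side"):
    p,d=robot.read_camera(c)
    cv2.imwrite(f"pics/{c}0.png",cv2.cvtColor(cv2.resize(p,(768,576)),cv2.COLOR_RGB2BGR))
    for n in ("toothpicks_mid","front_jar_mid","rack","mat_top","shot_glass_mid"):
        print(c,n,[(round(r["confidence"],2),np.round(r["location"],3).tolist()) for r in robot.mark_of(c,n)])
    k=robot.calibration(c);print(np.round(k["K"],0).tolist(),np.round(-k["R"].T@k["t"],3),np.round(k["R"],2).tolist())
s=robot.read_state();print(s["t"],s["orientation"],s["contact_force"])
E
```

```text
pics
top toothpicks_mid [(0.7, [0.627, 0.004, 0.038]), (0.44, [0.401, -0.063, 0.036])]
top front_jar_mid [(0.85, [0.601, -0.124, 0.05]), (0.66, [0.576, -0.004, 0.059]), (0.61, [0.422, 0.113, 0.055])]
top rack [(0.82, [0.603, 0.079, 0.003])]
top mat_top [(0.59, [0.459, -0.176, 0.008])]
top shot_glass_mid [(0.66, [0.616, 0.08, 0.036])]
[[456.0, 0.0, 250.0], [0.0, 456.0, 189.0], [0.0, 0.0, 1.0]] [ 3.230e-01 -1.000e-03  1.188e+00] [[0.02, -1.0, 0.01], [-0.98, -0.02, -0.17], [0.17, -0.01, -0.98]]
side toothpicks_mid [(0.83, [0.629, 0.003, 0.04]), (0.59, [0.402, -0.063, 0.033])]
side front_jar_mid [(0.98, [0.593, -0.126, 0.051]), (0.96, [0.568, -0.007, 0.061]), (0.95, [0.425, 0.114, 0.051])]
side rack [(0.83, [0.602, 0.081, -0.001]), (0.43, [0.558, 0.067, 0.06])]
side mat_top [(0.71, [0.46, -0.181, 0.005])]
side shot_glass_mid [(0.73, [0.616, 0.074, 0.036])]
[[372.0, 0.0, 254.0], [0.0, 372.0, 188.0], [0.0, 0.0, 1.0]] [ 0.566 -0.692  0.569] [[1.0, 0.05, 0.0], [0.03, -0.57, -0.82], [-0.04, 0.82, -0.58]]
0.6 [4.67584789e-01 3.10658420e+00 2.82949648e-05] [ 0.29658887 -0.35425407 -0.05207739]
```

View pics/top0.png

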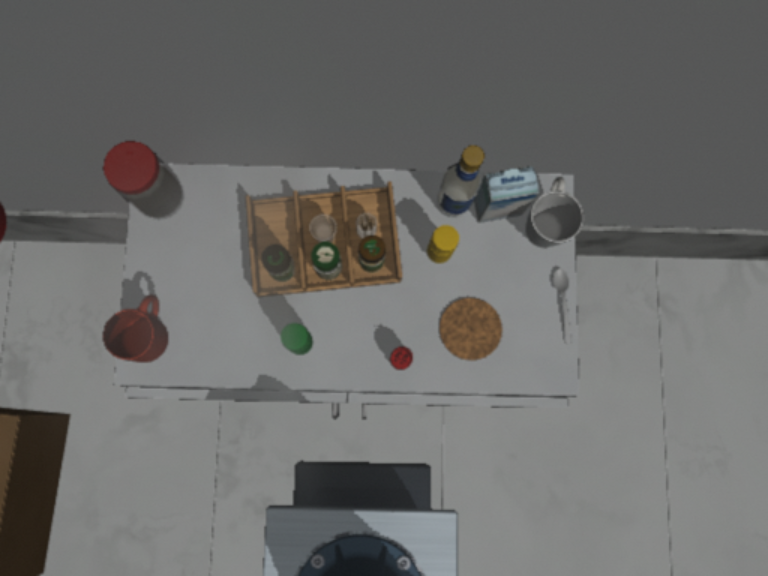

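View pics/side0.png

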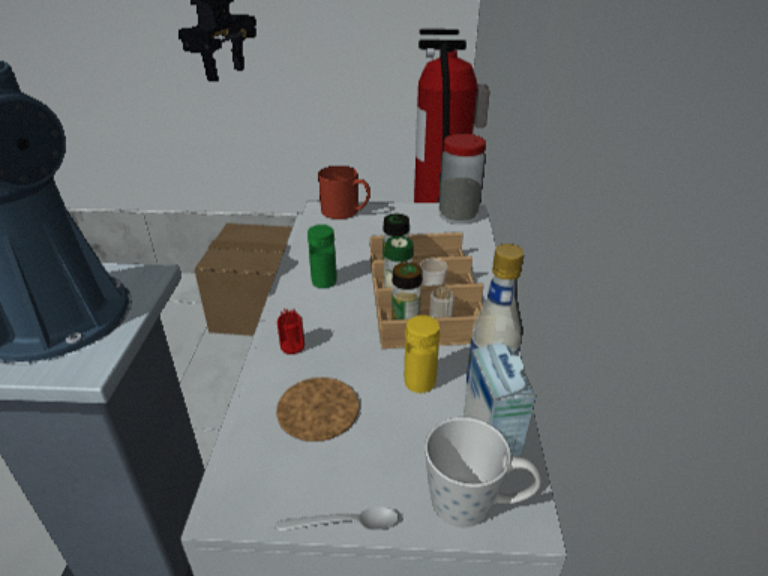

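The right-hand lane (top picture, 768-wide) has the brown-capped jar at (371,250), directly in front of the clear toothpick glass at (366,225). 
- **Jar candidates:** brown cap (371,250), green cap (325,255), dark cap (277,262), green look-alike (296,338) and yellow look-alike (443,243). Only the brown-capped jar stands in front of the toothpicks.
- **Glass candidates:** clear (366,225) and red look-alike (401,357). The clear one is meant.

Next I'll fit the rack and jar from depth and check an enlarged crop.

```bash
cat > h.py <<'E'
from cell import robot
import cv2,numpy as np
from scipy.spatial.transform import Rotation as R
def cloud(c):
    p,d=robot.read_camera(c);k=robot.calibration(c)
    v,u=np.mgrid[:384,:512]
    X=np.stack([u,v,np.ones_like(u)],-1)@np.linalg.inv(k["K"]).T*d[...,None]
    W=(X-k["t"])@k["R"]; W[d==0]=np.nan
    return p,W
def down(deg): return (R.from_euler("z",deg,degrees=True)*R.from_matrix(np.diag([1.,-1,-1]))).as_rotvec()
def crop(p,r0,r1,c0,c1,name,s=6):
    cv2.imwrite("pics/"+name,cv2.cvtColor(cv2.resize(p[r0:r1,c0:c1],None,fx=s,fy=s,interpolation=cv2.INTER_CUBIC),cv2.COLOR_RGB2BGR))
E
python3 - <<'E'
from h import *
T,W=cloud("top"); S,V=cloud("side")
crop(T,120,205,160,275,"ctop.png",6)
crop(S,150,235,235,335,"cside.png",6)
x,y,z=np.moveaxis(W,-1,0)
m=(abs(x-.6)<.12)&(abs(y-.08)<.16)&(z>.046)&(z<.057)
r=cv2.minAreaRect(W[m][:,:2].astype(np.float32)*1000);print("walls",m.sum(),r)
for n,W_ in (("top",W),("side",V)):
    for nm,c in (("front",(.572,-.005)),("b/c",(.565,.08)),("b/c",(.555,.16))):
        q=W_[(np.hypot(W_[...,0]-c[0],W_[...,1]-c[1])<.035)&(W_[...,2]>.1)]
        if len(q): 
            (cx,cy),rad=cv2.minEnclosingCircle(q[:,:2].astype(np.float32));print(n,nm,len(q),q.mean(0).round(3),round(cx,3),round(cy,3),round(rad,3),q[:,2].max().round(3))
    q=W_[(np.hypot(W_[...,0]-.628,W_[...,1]-.003)<.025)&(W_[...,2]>.055)&(W_[...,2]<.085)];print(n,"picks",len(q),q.mean(0).round(3))
q=W[(x>.6)&(y<-.03)&(y>-.2)&(z>.08)];print("tall right: ",q.min(0),q.max(0))
q=W[(x>.6)&(abs(y)<.1)&(z>.09)&(x<2)];print("behind",q.min(0) if len(q) else 0)
mm=(T[...,0].astype(int)-T[...,2]>50)&(np.hypot(x-.46,y+.178)<.075)&(z<.02)
print("mat",mm.sum(),cv2.minEnclosingCircle(W[mm][:,:2].astype(np.float32)),np.median(W[mm],0))
E
```

```text
walls 913 ((603.0979614257812, 78.77195739746094), (171.54312133789062, 253.82545471191406), 7.4282989501953125)
top front 260 [ 0.57  -0.005  0.11 ] 0.57 -0.004 0.022 0.117
top b/c 278 [0.556 0.07  0.11 ] 0.558 0.071 0.023 0.117
top b/c 272 [0.55  0.15  0.109] 0.551 0.151 0.023 0.115
top picks 80 [0.624 0.006 0.062]
side front 244 [ 0.571 -0.012  0.109] 0.571 -0.006 0.024 0.114
side b/c 207 [0.558 0.064 0.11 ] 0.558 0.069 0.024 0.114
side b/c 175 [0.551 0.142 0.109] 0.55 0.149 0.024 0.113
side picks 145 [0.625 0.001 0.062]
tall right:  [ 0.6000318  -0.19996094  0.08003251] [ 0.78286308 -0.03001339  0.48096452]
behind [ 0.77593638 -0.0999976   0.09004996]
mat 709 ((0.45651835203170776, -0.18055875599384308), 0.052510932087898254) [ 0.45495212 -0.17764839  0.00492016]
```

View pics/cside.png

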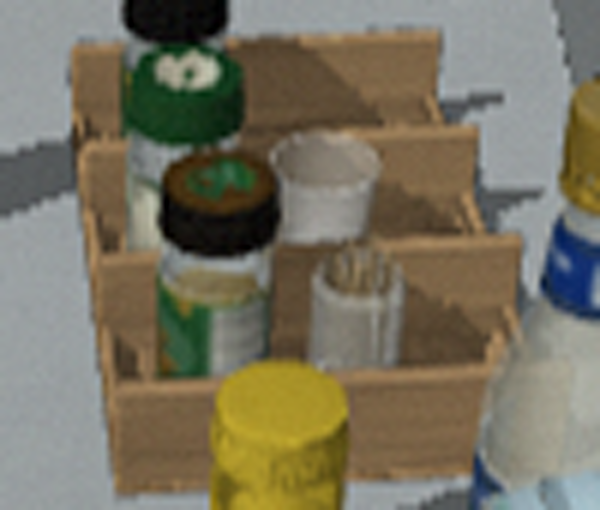

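View pics/ctop.png

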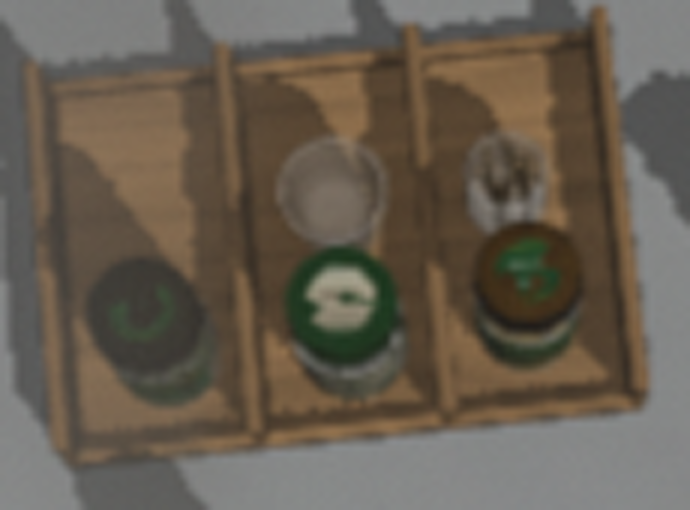

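The crops confirm it: the brown cap (side crop 220,200) is directly in front of the clear toothpick glass (side crop 357,310), in the lane nearest the mat. Rack yaw is 7.4°. The jar is at (0.5705, -0.005) and its top at 0.110, as expected. Now I'll take the jar out.

Run:
```python
from h import *
o=down(7.4); st=robot.read_state
robot.set_gripper(0.68,15)
robot.goto([.5705,-.005,.20],o)
robot.line_to([.5705,-.005,.086],feed=.12)
print(st()["contact_force"].round(1) if hasattr(st()["contact_force"],"round") else st()["contact_force"])
robot.set_gripper(0,15)
s=st();print(s["t"],s["gripper_width"]*88,s["gripper_force"],s["contact_force"],s["joint_positions"])
robot.line_to([.5705,-.005,.19],feed=.12)
s=st();print(s["t"],s["gripper_width"]*88,s["gripper_force"],s["contact_force"])
T,W=cloud("side");cv2.imwrite("pics/lift.png",cv2.cvtColor(T,cv2.COLOR_RGB2BGR))
```

```text
[ 0.7  0.7 -0.4]
5.225 43.09526099463256 14.997815827609315 [ 0.268979   -0.49380899  2.53151553] [-2.16787635e-01  3.91948560e-01  1.73740435e+00 -1.24165776e-04
  1.01075800e+00  1.22488270e+00]
6.2417 42.772356446281485 14.999723824776083 [-0.1188097   0.08276689 -1.39551133]
```

View pics/lift.png

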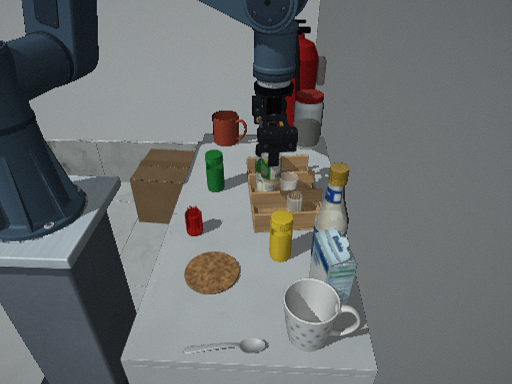

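The jar is held and lifted (about 1.1 N of weight), and the toothpick glass still stands at (293,202). I'll set the jar aside, then measure the exposed glass again.

Run:
```python
from h import *
st=robot.read_state
robot.line_to([.43,.025,.19],feed=.2)
robot.line_to([.43,.025,.09],feed=.15)
robot.line_to([.43,.025,.0805],feed=.03)
print(st()["contact_force"])
robot.set_gripper(0.68,10)
robot.line_to([.43,.025,.20],feed=.2)
S,V=cloud("side")
for n in ("toothpicks_mid","front_jar_mid"):
  print(n,[(round(r["confidence"],2),np.round(r["location"],3).tolist()) for r in robot.mark_of("side",n)])
for nm,c in (("aside",(.43,.025)),):
  q=V[(np.hypot(V[...,0]-c[0],V[...,1]-c[1])<.035)&(V[...,2]>.095)&(V[...,2]<.115)];print(nm,cv2.minEnclosingCircle(q[:,:2].astype(np.float32)),q[:,2].max())
# glass: visible points above the wall, on its own
q=V[(np.hypot(V[...,0]-.627,V[...,1]-.003)<.024)&(V[...,2]>.03)&(V[...,2]<.085)];print(len(q),q.min(0),q.max(0))
crop(S,150,240,180,310,"aside.png",6);print(st()["t"])
```

```text
[-1.01344812 -0.04770167  0.60078083]
toothpicks_mid [(0.66, [0.631, 0.005, 0.04]), (0.63, [0.399, -0.06, 0.034])]
front_jar_mid [(0.91, [0.427, 0.116, 0.055]), (0.78, [0.595, -0.124, 0.055]), (0.71, [0.43, 0.022, 0.052])]
aside ((0.43124446272850037, 0.02365761436522007), 0.022770661860704422) 0.10770437757282943
292 [ 0.60863265 -0.01517061  0.03012605] [0.64443651 0.02148239 0.07435372]
9.7833
```

View pics/aside.png

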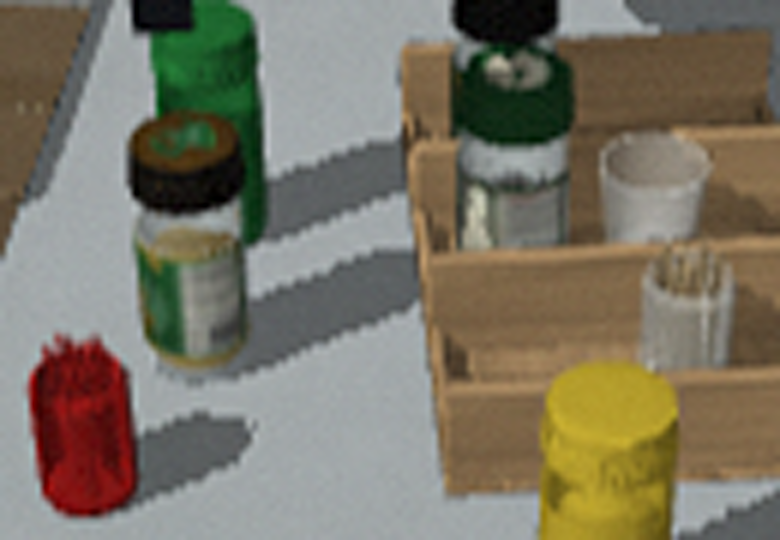

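The jar stands upright on the cabinet top (crop 190,240). The glass (crop 687,320) is free on both sides. The depth extents centre it at (0.6265, 0.003), which agrees with 57 mm behind the jar. I'll grasp it along the lane.

Run:
```python
from h import *
st=robot.read_state
robot.set_gripper(0.8)
o=down(97.4)
robot.goto([.6268,.003,.20],o)
robot.line_to([.6268,.003,.047],feed=.1)
print("down",st()["contact_force"])
robot.set_gripper(0,8)
s=st();print(s["t"],s["gripper_width"]*88,s["gripper_force"],s["contact_force"])
robot.line_to([.6268,.003,.16],feed=.1)
s=st();print(s["t"],s["gripper_width"]*88,s["gripper_force"],s["contact_force"])
robot.line_to([.4575,-.179,.16],feed=.15)
robot.line_to([.4575,-.179,.058],feed=.12)
S,V=cloud("side");crop(S,215,305,150,280,"mat.png",6)
print(st()["t"],st()["contact_force"])
```

```text
down [-0.38479345 -0.57264388  0.51218755]
13.8167 36.42668494974917 8.000092004913313 [ 0.39712077 -0.27252447  1.29795792]
15.1 36.50673229113349 7.999932824127427 [ 0.01979896 -0.09013251 -0.79161548]
17.9583 [ 0.22941008  0.56547963 -0.72157686]
```

View pics/mat.png

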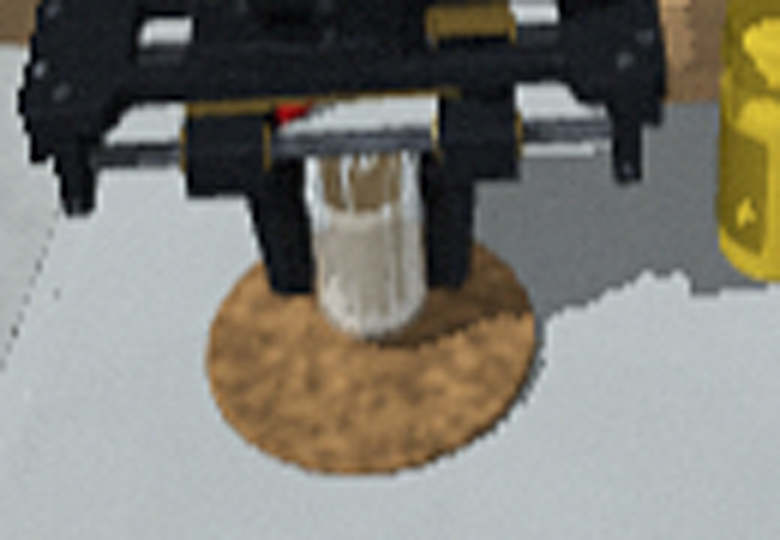

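The glass hangs upright in the grip about 11 mm above the mat, close to its centre (crop 370,320, mat centre about 372,355). I'll set it down and check.

Run:
```python
from h import *
st=robot.read_state
z=.052
while z>.0445:
    robot.line_to([.4575,-.179,z],feed=.03); f=st()["contact_force"]; 
    if f[2]>.3: break
    z-=.0015
print("z",z,f)
robot.set_gripper(0.68)
robot.line_to([.4575,-.179,.20],feed=.15)
S,V=cloud("side");crop(S,215,305,150,280,"mat2.png",6)
q=V[(np.hypot(V[...,0]-.4575,V[...,1]+.179)<.03)&(V[...,2]>.02)&(V[...,2]<.085)];print("glass",len(q),q.min(0),q.max(0))
x,y,z=np.moveaxis(V,-1,0)
mm=(S[...,0].astype(int)-S[...,2]>35)&(np.hypot(x-.46,y+.178)<.075)&(z<.015)&(z>-.01)
print("mat",mm.sum(),cv2.minEnclosingCircle(V[mm][:,:2].astype(np.float32)),st()["t"])
```

```text
z 0.04599999999999999 [-1.62716724  0.0164636   4.10566706]
glass 481 [ 0.43884542 -0.19686118  0.02019923] [ 0.47550218 -0.15866124  0.07558542]
mat 1345 ((0.45592236518859863, -0.1829283982515335), 0.05462493374943733) 21.0583
```

View pics/mat2.png

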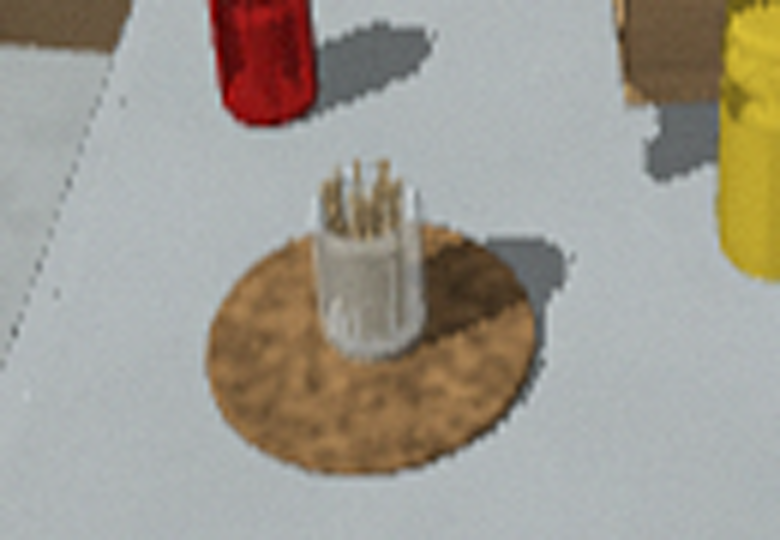

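Run:
```python
from h import *
k=robot.calibration("side")
def bp(u,v,z):
    d=k["R"].T@np.linalg.inv(k["K"])@[u,v,1]; c=-k["R"].T@k["t"]; return (c+d*(z-c[2])/d[2]).round(4)
P=lambda u,v:(150+(u+.5)/6-.5,215+(v+.5)/6-.5)
for n,u,v in (("mat near",365,475),("mat far",380,222),("mat L",207,352),("mat R",535,345),("glass near base",372,358),("glass base L",322,325),("glass base R",424,325)): print(n,bp(*P(u,v),.006))
S,V=cloud("side");T,W=cloud("top")
# mat outline by colour, ellipse fit then ground-plane circle; hull covers the glass
for nm,I,Q in (("side",S,V),("top",T,W)):
    x,y,z=np.moveaxis(Q,-1,0)
    m=((I[...,0].astype(int)-I[...,2])>35)&(np.hypot(x-.457,y+.18)<.08)&(z<.02)
    h=cv2.convexHull(np.argwhere(m)[:,::-1].astype(np.int32))
    kk=robot.calibration(nm);k=kk
    pts=np.array([bp(p[0][0],p[0][1],.006) for p in h]);
    print(nm,"mat circle",cv2.minEnclosingCircle(pts[:,:2].astype(np.float32)))
q=W[(np.hypot(W[...,0]-.457,W[...,1]+.18)<.03)&(W[...,2]>.045)&(W[...,2]<.08)];print("top glass",len(q),q.min(0),q.max(0))
for c in("top","side"): print([r["location"] for r in robot.mark_of(c,"mat_top")],[np.round(r["location"],3) for r in robot.mark_of(c,"toothpicks_mid")])
```

```text
mat near [ 0.4623 -0.2398  0.006 ]
mat far [ 0.4518 -0.1298  0.006 ]
mat L [ 0.403  -0.1922  0.006 ]
mat R [ 0.511  -0.1841  0.006 ]
glass near base [ 0.4578 -0.1923  0.006 ]
glass base L [ 0.439  -0.1787  0.006 ]
glass base R [ 0.4731 -0.1771  0.006 ]
side mat circle ((0.4567723274230957, -0.18414391577243805), 0.055412407964468)
top mat circle ((0.4544295072555542, -0.19245611131191254), 0.048734020441770554)
top glass 84 [ 0.43809611 -0.18658215  0.04542379] [ 0.47446974 -0.15723412  0.07439461]
[[0.4571, -0.1773, 0.0096]] [array([ 0.462, -0.176,  0.038]), array([ 0.403, -0.062,  0.031])]
[[0.462, -0.1801, 0.005]] [array([ 0.402, -0.063,  0.033]), array([0.43 , 0.022, 0.053]), array([ 0.462, -0.175,  0.039])]
```

Both pictures put the glass about 8 mm off the mat's middle toward +y: its near base rim is at y = -0.192, while the mat spans -0.240 to -0.130. There is plenty of time, so I'll regrasp it, shift it and set it down again.

Run:
```python
from h import *
st=robot.read_state
robot.set_gripper(0.75)
robot.line_to([.4575,-.175,.20],feed=.2)
robot.line_to([.4575,-.175,.047],feed=.12)
robot.set_gripper(0,8); print(st()["gripper_width"]*88)
robot.line_to([.4575,-.175,.057],feed=.05)
robot.line_to([.4580,-.183,.057],feed=.05)
z=.0505
while z>.0445:
    robot.line_to([.4580,-.183,z],feed=.03); f=st()["contact_force"]
    if f[2]>.3: break
    z-=.001
print("z",z,f)
robot.set_gripper(0.75)
robot.line_to([.458,-.183,.20],feed=.15)
S,V=cloud("side");crop(S,215,305,150,280,"mat3.png",6)
q=V[(np.hypot(V[...,0]-.4575,V[...,1]+.183)<.03)&(V[...,2]>.02)&(V[...,2]<.085)];print("glass",q.min(0),q.max(0))
q=V[(np.hypot(V[...,0]-.43,V[...,1]-.025)<.035)&(V[...,2]>.095)&(V[...,2]<.115)];print("jar",cv2.minEnclosingCircle(q[:,:2].astype(np.float32)),st()["t"])
```

```text
36.3238625925472
z 0.0465 [-0.89241711  0.20759654  5.06050925]
glass [ 0.4398328  -0.20476429  0.02001617] [ 0.4764648  -0.16736298  0.07412494]
jar ((0.4314696490764618, 0.023587914183735847), 0.02298591658473015) 27.7417
```

View pics/mat3.png

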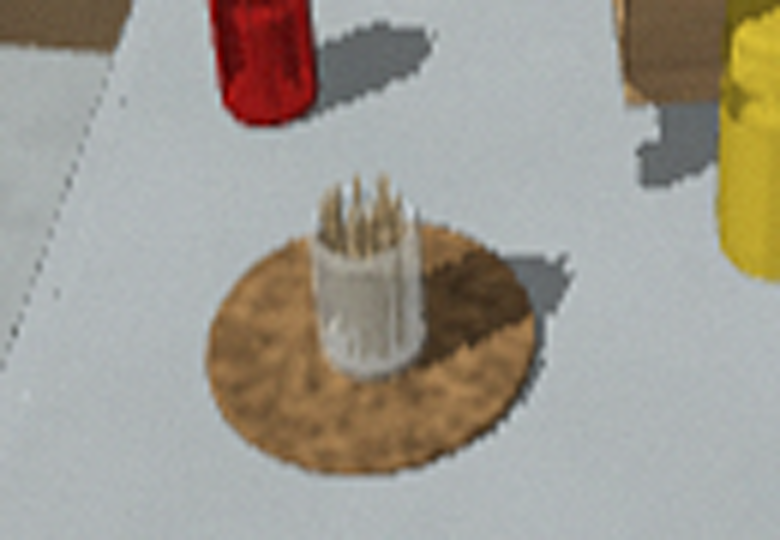

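The glass stands upright in the middle of the mat (base crop 372,340, mat centre about 371,347). Now I'll return the jar.

Run:
```python
from h import *
st=robot.read_state
o=down(7.4)
robot.set_gripper(0.68)
robot.goto([.43,.025,.22],o)
robot.line_to([.43,.025,.0805],feed=.12)
robot.set_gripper(0,15); print(st()["gripper_width"]*88,st()["gripper_force"])
robot.line_to([.43,.025,.20],feed=.15)
robot.line_to([.5705,-.005,.20],feed=.15)
robot.line_to([.5705,-.005,.092],feed=.12)
z=.089
while z>.083:
    robot.line_to([.5705,-.005,z],feed=.03); f=st()["contact_force"]
    if f[2]>.3: break
    z-=.001
print("z",z,f)
robot.set_gripper(0.68)
robot.line_to([.5705,-.005,.20],feed=.12)
robot.line_to([.40,.05,.30],feed=.25)
S,V=cloud("side");T,W=cloud("top")
crop(S,150,300,170,330,"end.png",3.9)
for n,Q in(("side",V),("top",W)):
  for c in ((.5705,-.005),(.558,.071),(.551,.15)):
    q=Q[(np.hypot(Q[...,0]-c[0],Q[...,1]-c[1])<.035)&(Q[...,2]>.1)&(Q[...,2]<.125)]
    if len(q): print(n,cv2.minEnclosingCircle(q[:,:2].astype(np.float32)),np.median(q[:,2]))
print(st()["t"])
```

```text
43.24780684745532 14.998816922307014
z 0.086 [-0.65542416 -0.32548035  5.04648014]
side ((0.5712157487869263, -0.005905638448894024), 0.02284170500934124) 0.11108966865021279
side ((0.5579853653907776, 0.06876739859580994), 0.024036230519413948) 0.11138078653433105
side ((0.5505958795547485, 0.14776521921157837), 0.023373043164610863) 0.11046818880944677
top ((0.5704760551452637, -0.004380617756396532), 0.022123705595731735) 0.11056319200464976
top ((0.5574524998664856, 0.07036427408456802), 0.02293836697936058) 0.11081272493054199
top ((0.5567802786827087, 0.14794443547725677), 0.02044529654085636) 0.10996606694577525
38.2
```

View pics/end.png

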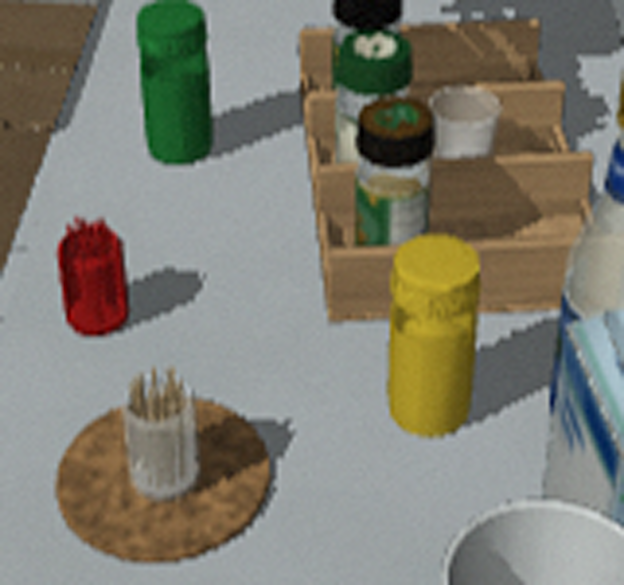

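The jar is back upright where it stood (crop 395,175, within 1 mm), the glass is on the mat (162,450), and the other things haven't moved. I'm handing in.

```bash
python3 -c "
from cell import robot
print(robot.finish_job())"
```

```text
the job is handed in; nothing more can be done
None
```

The job is handed in, at about 38 s of the 72 s allowed: the toothpick glass stands upright in the middle of the cork mat, the brown-capped jar is back upright within about 1 mm of where it stood, and the other things in the rack were left alone.

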